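# Retain the panel-stand hinge pin with its spring clip

## Robot

A 6-joint arm with a two-finger parallel gripper is mounted at the origin on the work surface. World frame = base frame: x ahead of the robot, y to its left, z up, the work surface at z = 0. Lengths are in m, angles in rad, forces in N, time in s.
With the tool pointing down it reaches from about 0.35 to 0.975 m from the base axis. Payload 4.9 kg.
Tool frame: the origin (TCP) lies at the very end of the fingers, on their centre line; the grasp point (between the pads) lies 19 mm behind it; x points along the fingers, y is the direction in which the jaws open and shut, and the axes are right-handed (so a half turn about x gives the same grasp; the last joint's range is limited). The gripper opens to 85 mm and grips with 20 to 120 N. Pads are 22 mm wide; open, the fingers measure 114 mm over their backs; the gripper's body (76 mm by 85 mm) begins 54 mm behind the grasp point. The pads swing forward as they close: fully open they stand 13 mm farther back than shut.
Start: joints at [1.005, 0.053, 1.613, -0, 1.476, -0.119], TCP at [0.27, 0.564, 0.231] pointing down, gripper open.
Joint ranges: [-3.01, 3.01], [-1.01, 2.22], [0.06, 2.58], [-1.02, 4.17], [0.09, 2.62], [-3.14, 3.14]. Speed limits (rad/s): [2.57, 2.57, 3.14, 3.14, 3.14, 3.14].

## Interface

Orientations are given as a rotation vector (axis times angle).
In Python, from station import ctrl, get_image, calibration, finish_job, search_frame, cut_out, mark_of gives the robot as it stands. The module is installed in compiled form; this text tells all that it offers.
- The arm moves only by the tool arm_command, never from a script. Its argument "plan" is a list that holds one entry, the list of rows, each a list of 7 numbers: the shift along the tool's x, y, z in m, then the turn, a rotation vector about the tool's x, y, z in degrees, then the finger opening in m, from 0 to 0.0854. A call has 1 to 20 rows; each row shifts and turns the pose as measured when the row begins, along the tool's axes as they then stand; what a row does not reach is not made up. A row lasts 1/12 s, in which the tool goes at most 41.7 mm and 7.16 degrees, less where a joint would pass 70% of its speed; a pose out of reach is approached as far as the arm can. A call with a gripper value outside its range is refused whole. The fingers move at their own pace and stop on an object; "squeeze" is the grip in N (left out, the last holds). Time passes only in rows, so rows that do not move let the fingers close. It gives the time, the measured TCP pose, the force and the opening at its end, in the units of the state.
- ctrl.get_obs(): the state, without advancing time (a new reading comes with each control period).
- get_image(name): name is "scene" or "top" or "wrist"; returns the picture (420x560x3 uint8, red, green, blue); there is no depth.
- calibration(name): a dict with "fx", "fy", "cx", "cy" (pixels), "cam_to_world" (4x4, takes a point from camera to world coordinates); the wrist camera has in their place "hand_eye" (4x4, takes a point from camera to tool coordinates, whose origin is the TCP and whose axes are the tool frame's). Camera axes: x right, y down, z forward; pixel columns grow to the right and rows downward; lengths in m; the calibration is good to about 2 mm. A picture is of the moment at which its call begins: read the wrist's pose just before it. calibration takes no time and is no camera call.
- finish_job(): hands the job in, once; it reports no verdict.
Trained networks look in the newest picture that a camera, given by its name, has taken for a name from the list of things; names that differ only in an ending like _2 or _b are one class to them, and where a whole thing is asked for, a point or a joint stands for the part that bears it (a point fixed in the world has none). Each returns a list of dicts, best first, with "conf" (0 to 1); they miss things now and then, are a little off and sometimes report something else, mostly with a low value. They report only what shows in the picture. A call takes as long as a camera call. They do not tell look-alikes from the thing itself.
- search_frame(camera, thing): "at" ([x, y, z] in m, in the coordinates of the camera as it stood for that picture, good to about 4 mm: the middle of the surface that is visible of it).
- cut_out(camera, thing): "mask" (420x560 bool, what is visible of it).
- mark_of(camera, thing): "at" ([x, y, z] in m, in the coordinates of the camera as it stood for that picture, good to about 4 mm: a listed point, or the origin of a listed thing).
The state is a dict: "t": time; "q": joint angles; "dq": joint speeds; "effort": joint torques, N m; "tool_pos": TCP position; "tool_rot": TCP orientation; "contact_force": force on the tool from outside, world axes, zero at the start; "wrist_torque": the same for the moment, N m; "opening": finger opening in m.
Only numpy, scipy, OpenCV 4.12 (cv2) and the standard library are available. Lean on these libraries where they do the work, as an engineer would, in place of code of your own. Each camera call takes 0.05 s, during which the arm holds its last target. There are 200 camera calls.

## Task

Secure the hinge of the panel stand: push its pin fully home so that the groove comes out beyond the far lug, then take the smaller spring clip from the rack and press it sideways onto the pin until it snaps home in the groove. Let go of it; leave the larger clip in the rack and do not disturb the tools lying about.

Things in the scene. Friction and masses are not known exactly. Their poses are not given: they have to be found in the camera images.
- stand: Fixed painted hinge bracket: base plate 150 x 110 x 12 mm, two upright lugs (50 mm along x, outer faces at y = -32 and +32 mm, tops 96 mm above the table), between them the eye of a steel swing arm that runs out to x = 185 mm. Origin: centre of the underside, on the table. The hinge pin lies level along the stand's y axis, above the origin, its axis 80 mm above the table.
- pin (a joint): The hinge pin, bright steel, 36 mm thick, slides along the stand's y axis. Value: how far (m) it is backed out towards the stand's -y; 0 is fully home (head against the lug, firm stop), at most 0.045. It moves stiffly (about 6 N) and stays where it is left. While it is backed out its groove is hidden in the +y lug.
- pin_head (a point): Centre of the flat outer end face of the pin's round head (48 mm diameter, 12 mm thick), on the pin's axis 80 mm above the table; to drive the pin home push this face towards the stand's +y. Axes as the stand's.
- pin_groove (a point): Centre of the pin's groove, on its axis. The groove is 26 mm in diameter and 13 mm wide between 36 mm collars. With the pin home it lies 40.5 mm to the +y side of the stand's origin, 2 mm clear of the lug and free all round; the pin's end is 23.5 mm further on. Axes as the stand's: y along the pin.
- rack: Fixed black rack, 110 x 170 mm; its slots' floor is 15 mm and its walls' tops 31 mm above the table. Two slots along the rack's x, 80 mm long, 9 mm wide, at y = -45 and +45 mm. One clip stands in each, open mouth down and tab up; which is where varies. Origin: centre of the underside, on the table.
- clip_tab (a point): Centre of the upright tab of the smaller steel spring clip, where it is grasped: 40 mm wide (x), 12 mm thick (y), 48 mm high (z). Axes: x across the clip, y through its thickness, z from mouth to tab (up). Whole clip 44 mm wide, 94 mm high, 0.18 kg; below the tab a cross-piece and two sprung legs, 7 mm thick, with an 18 mm mouth facing -z.
- clip_bore (a point): Centre of the smaller clip's seat, 51 mm below clip_tab, 18.5 mm above the legs' round ends; axes as the clip's. Seated, it lies at the groove's centre. Pressed on mouth first, square to the pin, the legs meet the groove with this point about 24 mm from the pin's axis, spread 4 mm each and snap past (about 7 to 12 N); then the cross-piece, 13 mm from this point, bottoms on the groove.
- big_clip_tab (a point): Centre of the tab (60 x 12 x 48 mm) of the larger clip, for another shaft: 72 mm wide, 114 mm high, mouth 40 mm wide, rigid. It stands in the other slot, the tab's centre 105 mm above the table; leave it there.
- hammer_grip (a point): Bystander: handle of a hammer 260 mm long lying on the table.
- tape: Bystander: roll of tape, 96 mm diameter, 24 mm high, lying flat; origin at the centre of its underside.
- sander: Bystander: hand sanding block 140 x 70 x 52 mm with a wooden handle; origin at the centre of its underside.
Things that resemble listed ones, but are neither listed nor needed, are in the scene too. Leave any pink or yellow look-alike of the part that bears clip_tab alone.

How it is judged:
By the outcome, as a careful person would: the job done as asked, in the order asked, and still so for the second after the job is handed in, with the robot touching nothing.
It also fails if it takes over 64 s, if anything falls off the work surface, if the arm or the gripper's body presses on something with over 40 N, if the wrist force passes 120 N, or if a joint passes its speed limit or range.

## Working session

There is one attempt and no reset: what is moved stays moved. The work goes in short steps, Python scripts to look and compute and a tool call to move; the robot and the scene stay as the last step left them, time stands still between calls to the robot, and variables do not carry over. Pictures are saved under pics/ and viewed, about 8 in all and at most 12, crops included, and the job is handed in when it is done.

Besides the shell and the picture viewer there is one more tool, called after ">>>" as name([rows], argument=value, ...), one row to a line, values as JSON. arm_command: Moves the arm, as the interface text tells. Its arguments: {"type":"object","properties":{"plan":{"type":"array","items":{"type":"array","items":{"type":"array","items":{"type":"number"}}}},"squeeze":{"type":"number"}},"required":["plan"]}

```bash
mkdir -p pics; cat > h.py <<'E'
import numpy as np, cv2
from scipy.spatial.transform import Rotation as R
from station import *
def T_tool():
    o=ctrl.get_obs(); T=np.eye(4); T[:3,:3]=R.from_rotvec(o['tool_rot']).as_matrix(); T[:3,3]=o['tool_pos']; return T
def cam(name):
    c=calibration(name)
    return c, (T_tool()@c['hand_eye'] if name=='wrist' else np.array(c['cam_to_world']))
def save(im,fn): cv2.imwrite('pics/'+fn,im[:,:,::-1])
def w(M,p): return (M@np.r_[p,1])[:3]
E
python3 - <<'E'
from h import *
np.set_printoptions(precision=4,suppress=True)
a=[]
for n in ['scene','top']:
    c,M=cam(n); im=get_image(n); a.append(im)
    for t in ['stand','pin_head','pin_groove','rack','clip_tab','clip_bore','big_clip_tab','hammer_grip','tape','sander']:
        r=mark_of(n,t); print(n,t,[(round(x['conf'],2),w(M,x['at'])) for x in r[:3]])
save(a[0],'scene.png');save(a[1],'top.png')
o=ctrl.get_obs();print(o['t'],T_tool())
E
```

```text
scene stand [(0.67, array([ 0.5718, -0.1939, -0.0025]))]
scene pin_head [(0.83, array([ 0.5802, -0.267 ,  0.0785]))]
scene pin_groove [(0.72, array([ 0.5724, -0.1815,  0.0731]))]
scene rack [(0.82, array([ 0.5011,  0.1854, -0.0031]))]
scene clip_tab [(0.77, array([0.3866, 0.1645, 0.069 ])), (0.55, array([0.5333, 0.0353, 0.0647])), (0.51, array([0.5114, 0.143 , 0.083 ]))]
scene clip_bore [(0.86, array([0.5341, 0.0339, 0.0168])), (0.54, array([0.5068, 0.1393, 0.0309]))]
scene big_clip_tab [(0.8, array([0.503 , 0.2247, 0.0985]))]
scene hammer_grip [(0.69, array([ 0.3449, -0.4176,  0.0108]))]
scene tape [(0.95, array([ 0.4289, -0.0202,  0.0002])), (0.17, array([ 0.5738, -0.1798,  0.0777]))]
scene sander [(0.87, array([ 0.4313,  0.4363, -0.0038]))]
top stand [(0.91, array([ 0.5831, -0.194 ,  0.0004])), (0.27, array([0.5035, 0.1828, 0.0026]))]
top pin_head [(0.88, array([ 0.5853, -0.2671,  0.0826])), (0.7, array([0.5041, 0.1814, 0.0013]))]
top pin_groove [(0.54, array([ 0.5816, -0.1768,  0.0794]))]
top rack [(0.77, array([0.504 , 0.1799, 0.0002]))]
top clip_tab [(0.62, array([0.5065, 0.1416, 0.0915])), (0.61, array([0.5374, 0.0314, 0.0717])), (0.46, array([0.3855, 0.172 , 0.0701]))]
top clip_bore [(0.68, array([0.3928, 0.1668, 0.0203])), (0.62, array([0.5097, 0.1392, 0.0352])), (0.46, array([0.5417, 0.0322, 0.0177]))]
top big_clip_tab [(0.81, array([0.5021, 0.2278, 0.1064])), (0.67, array([ 0.3517, -0.4194,  0.0158]))]
top hammer_grip [(0.95, array([ 0.351 , -0.4181,  0.0143]))]
top tape [(0.83, array([ 0.4321, -0.0228,  0.0027]))]
top sander [(0.75, array([0.432 , 0.4362, 0.0045]))]
1.1 [[ 0.      0.4321  0.9018  0.27  ]
 [ 0.      0.9018 -0.4321  0.5636]
 [-1.      0.      0.      0.2313]
 [ 0.      0.      0.      1.    ]]
```

View pics/scene.png

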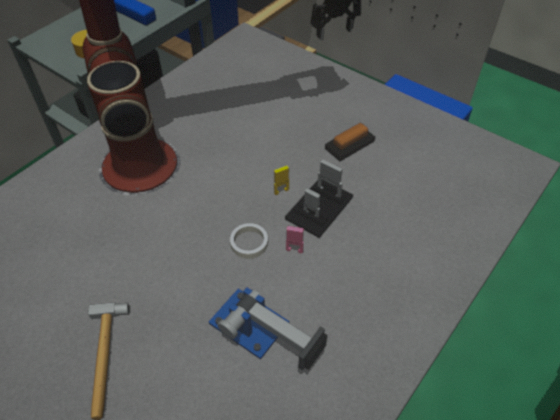

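View pics/top.png

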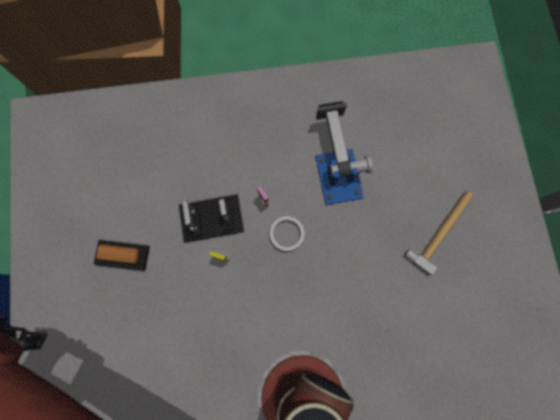

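The scene picture shows the small grey clip in the rack at about (312,203) and the big one at (330,178). The look-alikes are yellow at (281,180) and pink at (295,238). The stand is at about (262,322), with the pin head backed out at (230,328). The top picture agrees: head at (370,165), small clip at (224,210).

```bash
python3 -c "
from h import *
c=calibration('wrist');print(c)"
```

```text
{'fx': 302.32950177231527, 'fy': 302.32950177231527, 'cx': 285.08955343028197, 'cy': 209.7010055661489, 'hand_eye': array([[-5.01754796e-04, -3.04051255e-01,  9.52655543e-01,
        -1.41779068e-01],
       [ 9.99999867e-01, -2.63613922e-04,  4.42555118e-04,
         1.55758022e-04],
       [ 1.16573825e-04,  9.52655638e-01,  3.04051347e-01,
        -7.77096652e-02],
       [ 0.00000000e+00,  0.00000000e+00,  0.00000000e+00,
         1.00000000e+00]])}
```

>>> arm_command([
  [[0,0,0,6.67,0,0,0],[0,0,0,6.67,0,0,0],[0,0,0,6.67,0,0,0],[0,0,0,6.67,0,0,0],[0,0,0,6.67,0,0,0],[0,0,0,6.67,0,0,0],[0,0,0,6.67,0,0,0],[0,0,0,6.67,0,0,0],[0,0,0,6.67,0,0,0],[0,0.01,0.035,0,0,0,0],[0,0.01,0.035,0,0,0,0],[0,0.01,0.035,0,0,0,0],[0,0.01,0.035,0,0,0,0],[0,0.01,0.035,0,0,0,0],[0,0.01,0.035,0,0,0,0],[0,0.01,0.035,0,0,0,0],[0,0.01,0.035,0,0,0,0],[0,0.01,0.035,0,0,0,0],[0,0.01,0.035,0,0,0,0],[0,0.01,0.035,0,0,0,0]],
])

```text
t: 2.77
tool_pos: [0.3913, 0.1717, 0.2306]
tool_rot: [1.186, 1.225, -1.179]
contact_force: [0.5, 0.3, 0.3]
opening: -0.0
```

>>> arm_command([
  [[0,0.0145,0.037,0,0,0,0],[0,0.0145,0.037,0,0,0,0],[0,0.0145,0.037,0,0,0,0],[0,0.0145,0.037,0,0,0,0],[0,0.0145,0.037,0,0,0,0],[0,0.0145,0.037,0,0,0,0],[0,0.0145,0.037,0,0,0,0],[0,0.0145,0.037,0,0,0,0],[0,0.0145,0.037,0,0,0,0],[0,0.0145,0.037,0,0,0,0],[0,0.0145,0.037,0,0,0,0],[0,0,0,0,0,0,0],[0,0,0,0,0,0,0]],
])

```text
t: 3.85
tool_pos: [0.5695, -0.2581, 0.2328]
tool_rot: [1.198, 1.212, -1.18]
contact_force: [-0.6, -0.2, -0.2]
opening: -0.0
```

```bash
python3 - <<'E'
from h import *
np.set_printoptions(precision=4,suppress=True)
c,M=cam('wrist'); im=get_image('wrist'); save(im,'w1.png')
print(T_tool(),ctrl.get_obs()['q'])
for t in ['stand','pin_head','pin_groove']:
    r=mark_of('wrist',t); print(t,[(round(x['conf'],2),w(M,x['at'])) for x in r[:3]])
E
```

```text
[[ 0.014   0.9996  0.026   0.5692]
 [ 0.0004  0.026  -0.9997 -0.2579]
 [-0.9999  0.014  -0.      0.2327]
 [ 0.      0.      0.      1.    ]] [-0.5478  0.0436  1.62    0.0076  1.4662 -0.5746]
stand [(0.87, array([ 0.5741, -0.1924, -0.0014]))]
pin_head [(0.86, array([ 0.5716, -0.2647,  0.0792])), (0.6, array([ 0.577 , -0.177 ,  0.0783])), (0.46, array([ 0.3487, -0.4206,  0.0135]))]
pin_groove [(0.63, array([ 0.5738, -0.1784,  0.0807]))]
```

View pics/w1.png

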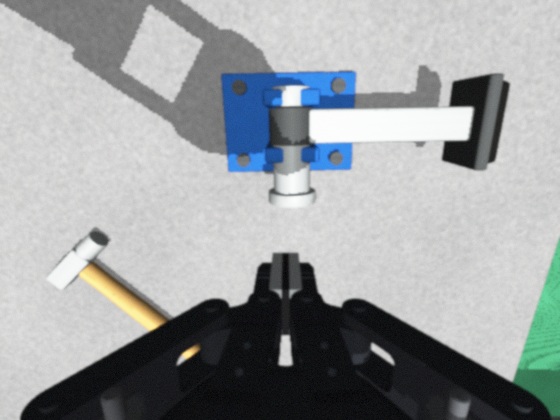

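The wrist view is clear. The blue base plate has its corners at about (222,73), (355,70), (352,169) and (229,172). The pin head is at (292,198) and the hammer lies clear on the left. I'll back-project the corners to get the stand's yaw.

```bash
cat >> h.py <<'E'
def bp(c,M,uv,z):
    d=M[:3,:3]@np.array([(uv[0]-c['cx'])/c['fx'],(uv[1]-c['cy'])/c['fy'],1]); return M[:3,3]+d*(z-M[2,3])/d[2]
E
python3 - <<'E'
from h import *
np.set_printoptions(precision=4,suppress=True)
c,M=cam('wrist'); im=cv2.imread('pics/w1.png')
h=cv2.cvtColor(im,cv2.COLOR_BGR2HSV); m=((h[...,0]>100)&(h[...,0]<125)&(h[...,1]>150)).astype(np.uint8)
hull=cv2.convexHull(cv2.findNonZero(m)); q=cv2.approxPolyN(hull,4)[0]
P=np.array([bp(c,M,p,.012) for p in q]); print(q,P)
print(P.mean(0)); r=cv2.minAreaRect((P[:,:2]*1000).astype(np.float32)); print(r)
E
```

```text
[[524 424]
 [ 27 416]
 [223  74]
 [353  72]] [[ 0.98   -0.6557  0.012 ]
 [ 0.175  -0.6456  0.012 ]
 [ 0.5009 -0.138   0.012 ]
 [ 0.6442 -0.1316  0.012 ]]
[ 0.575  -0.3927  0.012 ]
((580.7674560546875, -390.723876953125), (519.8695068359375, 805.129150390625), 89.27762603759766)
```

>>> arm_command([
  [[0,0.003,0.02,-1.1,0,-0.8,0],[0,0.003,0.02,0,0,0,0],[0,0.003,0.02,0,0,0,0],[0.03,0,0,0,0,0,0],[0.03,0,0,0,0,0,0],[0.03,0,0,0,0,0,0],[0.03,0,0,0,0,0,0],[0.03,0,0,0,0,0,0],[0.01,0,0,0,0,0,0],[0,0,0,0,0,0,0],[0,0,0,0,0,0,0]],
])

```text
t: 4.97
tool_pos: [0.5859, -0.3036, 0.08]
tool_rot: [1.159, 1.224, -1.151]
contact_force: [0.6, 0.6, 0.9]
opening: 0.0001
```

>>> arm_command([
  [[0.01,-0.003,0,0,0,0,0],[0,0,-0.012,0,0,0,0],[0,0,-0.01,0,0,0,0],[0,0,-0.008,0,0,0,0],[0,0,-0.008,0,0,0,0],[0,0,-0.008,0,0,0,0],[0,0,-0.008,0,0,0,0]],
])

```text
t: 5.55
tool_pos: [0.5834, -0.2531, 0.0792]
tool_rot: [1.149, 1.199, -1.151]
contact_force: [0.8, -6.4, -2.8]
opening: 0.0001
```

```bash
python3 -c "
from h import *
np.set_printoptions(precision=4,suppress=True)
print(T_tool())"
```

```text
[[ 0.0294  0.9972  0.0694  0.5834]
 [-0.0289  0.0702 -0.9971 -0.2531]
 [-0.9991  0.0274  0.0309  0.0792]
 [ 0.      0.      0.      1.    ]]
```

>>> arm_command([
  [[0.003,0,-0.006,1.0,0,1.7,0],[0,0,-0.006,0,0,0,0],[0,0,-0.006,0,0,0,0]],
])

```text
t: 5.8
tool_pos: [0.5848, -0.2468, 0.081]
tool_rot: [1.153, 1.138, -1.147]
contact_force: [2.0, -27.9, -10.5]
opening: 0.0002
```

>>> arm_command([
  [[0,0,-0.007,0,0,0,0],[0,0,-0.007,0,0,0,0]],
])

```text
t: 5.97
tool_pos: [0.5852, -0.2472, 0.0838]
tool_rot: [1.13, 1.109, -1.156]
contact_force: [0.9, -25.2, -8.2]
opening: -0.0001
```

```bash
python3 -c "
from h import *
np.set_printoptions(precision=4,suppress=True)
print(T_tool())"
```

```text
[[ 0.0786  0.9954  0.054   0.5852]
 [-0.096   0.0614 -0.9935 -0.2472]
 [-0.9923  0.0729  0.1004  0.0838]
 [ 0.      0.      0.      1.    ]]
```

>>> arm_command([
  [[0,0,0.012,0,0,0,0],[0,0,0.015,0,0,0,0],[-0.03,0,0,0,2,-2,0],[-0.03,0,0,0,2,-2,0],[-0.03,0,0,0,0,0,0],[-0.03,0,-0.02,0,0,0,0],[-0.03,0,-0.02,0,0,0,0],[0,0,0,0,0,0,0],[0,0,0,0,0,0,0]],
])

```text
t: 6.72
tool_pos: [0.5808, -0.2264, 0.2477]
tool_rot: [1.153, 1.212, -1.174]
contact_force: [-0.7, -0.5, -1.3]
opening: -0.0
```

```bash
python3 - <<'E'
from h import *
np.set_printoptions(precision=4,suppress=True)
c,M=cam('wrist'); im=get_image('wrist'); save(im,'w2.png')
print(T_tool(),ctrl.get_obs()['q'])
for t in ['stand','pin_head','pin_groove']:
    r=mark_of('wrist',t); print(t,[(round(x['conf'],2),w(M,x['at'])) for x in r[:3]])
E
```

```text
[[ 0.0095  0.9984  0.0559  0.5814]
 [-0.0252  0.0561 -0.9981 -0.2266]
 [-0.9996  0.0081  0.0257  0.2487]
 [ 0.      0.      0.      1.    ]] [-0.4828  0.0289  1.6085 -0.018   1.4841 -0.5375]
stand [(0.83, array([ 0.5713, -0.1933, -0.0007]))]
pin_head [(0.57, array([ 0.5707, -0.2344,  0.0813]))]
pin_groove [(0.63, array([ 0.5723, -0.1487,  0.082 ]))]
```

View pics/w2.png

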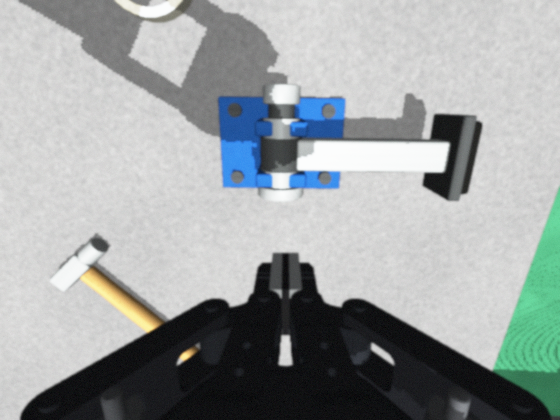

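The pin is home: the head at (281,193) sits against the lug, and the groove shows as a dark neck at about (282,111), beyond the lug and before the end collar. Next I'll work out the geometry and then approach the rack.

```bash
python3 - <<'E'
from h import *
np.set_printoptions(precision=4,suppress=True)
c,M=cam('wrist')
for uv,z in [((282,111),.093),((282,93),.098),((281,193),.1),((219,97),.012),((345,98),.012),((340,188),.012),((224,187),.012)]: print(uv,bp(c,M,uv,z))
for p in [(0.5075,0.1405),(0.5725,-0.1507)]: print(T_tool()[:3,:3].T@(np.r_[p,.2487]-T_tool()[:3,3]))
E
```

```text
(282, 111) [ 0.5731 -0.1505  0.093 ]
(282, 93) [ 0.5723 -0.1354  0.098 ]
(281, 193) [ 0.576  -0.2264  0.1   ]
(219, 97) [ 0.4991 -0.1405  0.012 ]
(345, 98) [ 0.6444 -0.1336  0.012 ]
(340, 188) [ 0.6509 -0.2408  0.012 ]
(224, 187) [ 0.5037 -0.2474  0.012 ]
[-0.013  -0.0519 -0.3706]
[-0.0062 -0.0029 -0.0763]
```

>>> arm_command([
  [[0,-0.0085,-0.035,0,0,0,0],[0,-0.0085,-0.035,0,0,0,0],[0,-0.0085,-0.035,0,0,0,0],[0,-0.0085,-0.035,0,0,0,0],[0,-0.0085,-0.035,0,0,0,0],[0,-0.0085,-0.035,0,0,0,0],[0,-0.0085,-0.035,0,0,0,0],[0,-0.0085,-0.035,0,0,0,0],[0,-0.0085,-0.035,0,0,0,0],[0,-0.0085,-0.035,0,0,0,0],[0,-0.0085,-0.035,0,0,0,0],[0,0,0,-6.9,0,0,0.045],[0,0,0,-6.9,0,0,0.045],[0,0,0,-6.9,0,0,0.045],[0,0,0,-6.9,0,0,0.045],[0,0,0,-6.9,0,0,0.045],[0,0,0,-6.9,0,0,0.045],[0,0,0,-6.9,0,0,0.045],[0,0,0,-6.9,0,0,0.045],[0,0,0,-6.9,0,0,0.045]],
])

```text
t: 8.58
tool_pos: [0.4441, 0.163, 0.1954]
tool_rot: [0.299, 1.609, -0.352]
contact_force: [-0.2, 0.8, -0.5]
opening: 0.0449
```

>>> arm_command([
  [[0,0,0,-6.9,0,0,0.045],[0,0,0,-6.9,0,0,0.045],[0,0,0,-6.9,0,0,0.045],[0,0,0,-6.9,0,0,0.045],[0.01,0,0,-3,0,0,0.045],[0,0,0,0,0,0,0.045],[0,0,0,0,0,0,0.045]],
])

```text
t: 9.17
tool_pos: [0.4377, 0.1591, 0.1719]
tool_rot: [-0.128, 1.662, 0.1]
contact_force: [0.2, 0.6, 0.2]
opening: 0.0453
```

```bash
python3 - <<'E'
from h import *
np.set_printoptions(precision=4,suppress=True)
c,M=cam('wrist'); im=get_image('wrist'); save(im,'w3.png')
print(T_tool(),ctrl.get_obs()['q'])
for t in ['rack','clip_tab','big_clip_tab']:
    r=mark_of('wrist',t); print(t,[(round(x['conf'],2),w(M,x['at'])) for x in r[:3]])
E
```

```text
[[-0.0933 -0.1435  0.9852  0.4373]
 [-0.024   0.9896  0.1419  0.159 ]
 [-0.9954 -0.0104 -0.0957  0.1715]
 [ 0.      0.      0.      1.    ]] [ 0.1922 -0.2277  1.9792 -0.0058  1.4864 -1.5214]
rack [(0.91, array([ 0.4997,  0.1816, -0.0011]))]
clip_tab [(0.83, array([0.503 , 0.1392, 0.0896])), (0.66, array([0.5326, 0.0366, 0.0674]))]
big_clip_tab [(0.62, array([0.5065, 0.1422, 0.085 ]))]
```

View pics/w3.png

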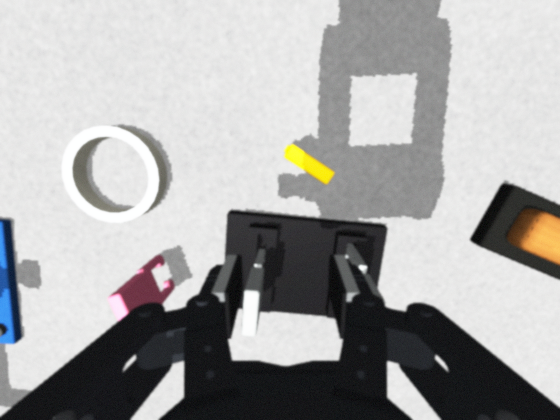

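The wrist view shows the small clip's tab edge-on at about (250,300) and the big clip at about (352,265). Yellow is at (310,163), pink at (140,288), and the tape and sander are clear. The tool is tilted about 5°. I'll get the rack yaw from its near edge, (229,211)–(386,227), and work out the correction.

```bash
cat >> h.py <<'E'
def want(pos,yawdeg):
    """delta (tool axes, deg) to tool-down pose with tool y at yawdeg; also tool-frame shift"""
    T=T_tool(); a=np.radians(yawdeg); y=np.array([np.cos(a),np.sin(a),0]); x=np.array([0,0,-1.])
    D=np.c_[x,y,np.cross(x,y)]
    print('pos',T[:3,3],'turn',np.degrees(R.from_matrix(T[:3,:3].T@D).as_rotvec()),'shift now',T[:3,:3].T@(np.array(pos)-T[:3,3]),'shift after turn',D.T@(np.array(pos)-T[:3,3]))
E
python3 - <<'E'
from h import *
np.set_printoptions(precision=4,suppress=True)
c,M=cam('wrist'); 
im=cv2.imread('pics/w3.png')
for uv in [(229,211),(386,227)]: print(bp(c,M,uv,.031))
a,b=[bp(c,M,u,.031) for u in [(229,211),(386,227)]]
d=b-a; yaw=np.degrees(np.arctan2(d[1],d[0])); print(yaw,np.linalg.norm(d))
for uv in [(250,283),(244,335),(257,335)]: print(bp(c,M,uv,.1085))
roi=im[250:345,225:280].max(2); m=(roi>200).astype(np.uint8)
n,l,s,_=cv2.connectedComponentsWithStats(m); k=1+s[1:,4].argmax(); p=np.argwhere(l==k)[:,::-1]+[225,250]
r=cv2.minAreaRect(p.astype(np.float32)); B=cv2.boxPoints(r); print(B,[bp(c,M,u,.1085) for u in B])
want((.505,.14,.171),yaw)
E
```

```text
[0.4478 0.1036 0.031 ]
[0.4411 0.2599 0.031 ]
92.44181052236613 0.1564059812425904
[0.482  0.1382 0.1085]
[0.5271 0.1389 0.1085]
[0.5256 0.1491 0.1085]
[[229. 291.]
 [279. 291.]
 [279. 344.]
 [229. 344.]] [array([0.491 , 0.123 , 0.1085]), array([0.4853, 0.1611, 0.1085]), array([0.531 , 0.1675, 0.1085]), array([0.537 , 0.1279, 0.1085])]
pos [0.4383 0.1595 0.1732] turn [ 5.8285 -5.2577  0.8507] shift now [-0.0034 -0.0289  0.0631] shift after turn [ 0.0022 -0.0223  0.0658]
```

>>> arm_command([
  [[0,0,0,5.8,-5.2,0.8,0.045],[0,-0.007,0.022,0,0,0,0.045],[0,-0.007,0.022,0,0,0,0.045],[0,-0.007,0.022,0,0,0,0.045],[0,0,0,0,0,0,0.045],[0,0,0,0,0,0,0.045]],
])

```text
t: 9.87
tool_pos: [0.5039, 0.1409, 0.1728]
tool_rot: [-0.036, 1.575, 0.035]
contact_force: [0.3, 0.7, -0.1]
opening: 0.045
```

```bash
python3 - <<'E'
from h import *
np.set_printoptions(precision=4,suppress=True)
want((.504,.1415,.068),92.5)
c,M=cam('wrist'); im=get_image('wrist'); save(im[230:,150:430],'w4.png')
r=mark_of('wrist','clip_tab'); print([(round(x['conf'],2),w(M,x['at'])) for x in r[:3]])
E
```

```text
pos [0.5039 0.1409 0.1728] turn [ 0.0939 -0.2796  0.0572] shift now [0.1048 0.0007 0.0006] shift after turn [0.1048 0.0006 0.0001]
[(0.78, array([0.3872, 0.1704, 0.0699])), (0.6, array([0.5042, 0.1418, 0.0833])), (0.59, array([0.5322, 0.0323, 0.0679]))]
```

View pics/w4.png

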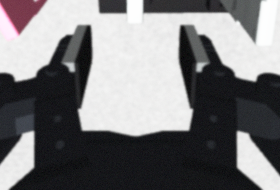

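The clip's tab is centred between the fingers, at about (135,12) in the crop with the fingers at 78 and 195. I'll descend.

>>> arm_command([
  [[0.03,0,0,0,0,0,0.045],[0.03,0,0,0,0,0,0.045],[0.025,0,0,0,0,0,0.045],[0.012,0,0,0,0,0,0.045],[0.005,0,0,0,0,0,0.045],[0,0,0,0,0,0,0.045]],
], squeeze=90)

```text
t: 10.47
tool_pos: [0.5026, 0.1435, 0.0712]
tool_rot: [-0.038, 1.568, 0.038]
contact_force: [-0.1, 0.9, 1.0]
opening: 0.0449
```

```bash
python3 - <<'E'
from h import *
np.set_printoptions(precision=4,suppress=True)
want((.504,.1415,.067),92.5); print(ctrl.get_obs()['contact_force'])
E
```

```text
pos [0.5026 0.1435 0.0712] turn [ 0.2682  0.1528 -0.0149] shift now [ 0.0042 -0.0021  0.0013] shift after turn [ 0.0042 -0.0021  0.0013]
[-0.1481  0.8635  1.0251]
```

>>> arm_command([
  [[0.004,-0.002,0.001,0,0,0,0.045],[0,0,0,0,0,0,0.0],[0,0,0,0,0,0,0.0],[0,0,0,0,0,0,0.0],[0,0,0,0,0,0,0.0],[0,0,0,0,0,0,0.0],[0,0,0,0,0,0,0.0],[0,0,0,0,0,0,0.0]],
], squeeze=90)

```text
t: 11.13
tool_pos: [0.5054, 0.1419, 0.0713]
tool_rot: [-0.038, 1.562, 0.039]
contact_force: [0.7, -0.2, -2.2]
opening: 0.0111
```

```bash
python3 - <<'E'
from h import *
np.set_printoptions(precision=4,suppress=True)
want((.504,.1415,.067),92.5); print(ctrl.get_obs()['contact_force'])
E
```

```text
pos [0.5054 0.1419 0.0713] turn [ 0.3171  0.4956 -0.0057] shift now [ 0.0043 -0.0003 -0.0015] shift after turn [ 0.0043 -0.0003 -0.0014]
[ 0.6879 -0.1694 -2.1797]
```

>>> arm_command([
  [[-0.015,0,0,0,0,0,0],[-0.03,0,0,0,0,0,0],[-0.035,0,0,0,0,0,0],[-0.035,0,0,0,0,0,0],[-0.03,0,0,0,0,0,0],[0,-0.03,0.006,0,0,0,0],[0,-0.03,0.006,0,0,0,0],[0,-0.03,0.006,0,0,0,0],[0,-0.03,0.006,0,0,0,0],[0,-0.03,0.006,0,0,0,0],[0,-0.03,0.006,0,0,0,0],[0,-0.03,0.006,0,0,0,0],[0,-0.03,0.006,0,0,0,0],[0,-0.03,0.006,0,0,0,0],[0,-0.015,0.003,0,0,0,0],[0,0,0,0,0,0,0],[0,0,0,0,0,0,0]],
])

```text
t: 12.55
tool_pos: [0.5773, -0.1506, 0.2221]
tool_rot: [-0.039, 1.562, 0.045]
contact_force: [0.6, 0.6, -1.5]
opening: 0.011
```

```bash
python3 - <<'E'
from h import *
np.set_printoptions(precision=4,suppress=True)
want((.5726,-.1502,.2),92.7); print(ctrl.get_obs()['opening'],ctrl.get_obs()['contact_force'])
c,M=cam('wrist'); im=get_image('wrist'); save(im,'w5.png')
for t in ['clip_tab','clip_bore','pin_groove']:
    r=mark_of('wrist',t); print(t,[(round(x['conf'],2),w(M,x['at'])) for x in r[:3]])
E
```

```text
pos [ 0.5773 -0.1506  0.2221] turn [ 0.3679  0.5002 -0.2012] shift now [ 0.0221  0.0006 -0.0048] shift after turn [ 0.0221  0.0006 -0.0047]
0.010959154472670776 [ 0.6033  0.6208 -1.4788]
clip_tab [(0.6, array([0.5337, 0.0334, 0.0677]))]
clip_bore [(0.79, array([0.5378, 0.0351, 0.0189]))]
pin_groove [(0.86, array([ 0.5735, -0.1486,  0.0815]))]
```

View pics/w5.png

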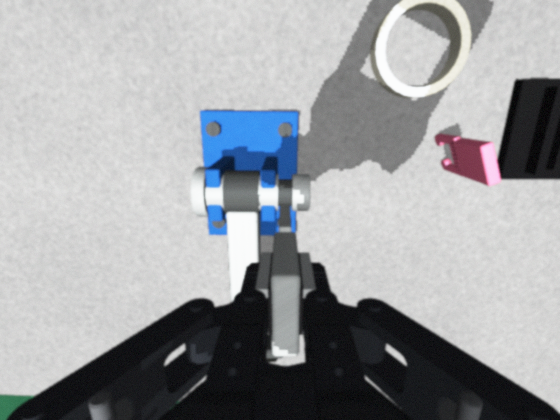

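The clip is held square in the jaws, with its near edge running from (285,235) to (285,345). The groove shows at about (287,190). I'll use the clip's edges to measure its offset in the hand.

```bash
python3 - <<'E'
from h import *
np.set_printoptions(precision=4,suppress=True)
c=calibration('wrist'); H=np.linalg.inv(c['hand_eye'])
im=cv2.imread('pics/w5.png').mean(2)
print('col',[(v,int(im[v,282:289].mean())) for v in range(215,362,3)])
for v in (200,223,226,232,245,255,300,340): print(v,im[v,264:308].astype(int))
def pr(p): q=H[:3]@np.r_[p,1]; return c['fx']*q[0]/q[2]+c['cx'],c['fy']*q[1]/q[2]+c['cy']
for dz in (-.004,-.002,0,.002,.004):
  print(dz,'tab top',pr((-.0372,0,dz-.02)),'tab bot',pr((.0108,0,dz-.02)),'shoulder',pr((.0108,0,dz-.022)),'legs end',pr((.0568,0,dz-.018)))
print(pr((-.0372,.006,-.02)),pr((.0108,.0035,-.02)))
E
```

```text
col [(215, 79), (218, 78), (221, 76), (224, 79), (227, 147), (230, 171), (233, 85), (236, 75), (239, 76), (242, 76), (245, 75), (248, 76), (251, 76), (254, 74), (257, 76), (260, 75), (263, 76), (266, 75), (269, 75), (272, 76), (275, 107), (278, 153), (281, 169), (284, 169), (287, 167), (290, 166), (293, 167), (296, 167), (299, 166), (302, 165), (305, 162), (308, 163), (311, 162), (314, 164), (317, 164), (320, 164), (323, 166), (326, 168), (329, 168), (332, 167), (335, 169), (338, 168), (341, 168), (344, 168), (347, 165), (350, 219), (353, 237), (356, 212), (359, 208)]
200 [244 244 243 245 244 244 244 244 243 243 244 242 239 215 158 117 110 112
 108 109 111 109 110 111 110 108 113 142 200 237 244 246 246 246 246 246
 246 247 243 230 198 177 172 170]
223 [ 88  87  87  84  86  88  86  91  88  89  84  87  92 100  94  84  78  74
  77  76  76  74  77  75  76  78  95 119 141 139 133 120 134 173 201 213
 219 221 221 219 216 213 209 210]
226 [ 86  84  86  87  89  87  89  86  88  85  86  96 101 112 118 110 106 106
 112 110 109 110 112 111 115 109 109 126 140 143 136 126 136 170 201 211
 214 21
[... 1807 characters left out ...]
loat64(284.81228668642524), np.float64(273.9012140597682)) tab bot (np.float64(284.85080168439896), np.float64(228.93860007780563)) shoulder (np.float64(284.8494646088371), np.float64(225.4743529882892)) legs end (np.float64(284.87275580038846), np.float64(207.24595896905777))
0.004 tab top (np.float64(284.8143244536144), np.float64(278.43675647960987)) tab bot (np.float64(284.852128843103), np.float64(232.37715344665781)) shoulder (np.float64(284.85080168439896), np.float64(228.93860007780563)) legs end (np.float64(284.8737361398887), np.float64(210.01523903426315))
(np.float64(300.2924623014365), np.float64(269.31354783169974)) (np.float64(291.345664810619), np.float64(225.47261233820768))
```

```bash
python3 - <<'E'
from h import *
np.set_printoptions(precision=4,suppress=True)
c,M=cam('wrist'); H=np.linalg.inv(c['hand_eye'])
im=cv2.imread('pics/w5.png').mean(2).astype(int)
for u in (286,303): print(u,list(enumerate(im[165:236,u-1:u+2].mean(1).astype(int),165)))
def pr(p): q=H[:3]@np.r_[p,1]; return round(c['fy']*q[1]/q[2]+c['cy'],1)
for dz in (.001,.003,.005): print(dz,[pr((-.0372+h,0,dz+s)) for h in(-.002,0,.002) for s in(-.02,.02)])
E
```

```text
286 [(165, np.int64(88)), (166, np.int64(91)), (167, np.int64(89)), (168, np.int64(88)), (169, np.int64(90)), (170, np.int64(89)), (171, np.int64(91)), (172, np.int64(90)), (173, np.int64(88)), (174, np.int64(91)), (175, np.int64(89)), (176, np.int64(89)), (177, np.int64(89)), (178, np.int64(81)), (179, np.int64(60)), (180, np.int64(46)), (181, np.int64(46)), (182, np.int64(47)), (183, np.int64(48)), (184, np.int64(49)), (185, np.int64(58)), (186, np.int64(61)), (187, np.int64(73)), (188, np.int64(94)), (189, np.int64(107)), (190, np.int64(116)), (191, np.int64(117)), (192, np.int64(123)), (193, np.int64(125)), (194, np.int64(124)), (195, np.int64(123)), (196, np.int64(121)), (197, np.int64(117)), (198, np.int64(113)), (199, np.int64(111)), (200, np.int64(110)), (201, np.int64(105)), (202, np.int64(100)), (203, np.int64(91)), (204, np.int64(82)), (205, np.int64(78)), (206, np.int64(76)), (207, np.int64(74)), (208, np.int64(78)), (209, np.int64(77)), (210, np.int64(77)), (211, np.int64(77)), (212, np.int64(78)), (213, np.int64(78)), (214, np.int64(75)), (215, np.int64(78)), (216, np.i
[... 1644 characters left out ...]
(218)), (221, np.int64(218)), (222, np.int64(219)), (223, np.int64(218)), (224, np.int64(217)), (225, np.int64(218)), (226, np.int64(216)), (227, np.int64(216)), (228, np.int64(217)), (229, np.int64(215)), (230, np.int64(216)), (231, np.int64(215)), (232, np.int64(216)), (233, np.int64(217)), (234, np.int64(216)), (235, np.int64(214))]
0.001 [np.float64(274.2), np.float64(358.3), np.float64(271.6), np.float64(354.7), np.float64(269.1), np.float64(351.2)]
0.003 [np.float64(278.8), np.float64(362.0), np.float64(276.2), np.float64(358.4), np.float64(273.6), np.float64(354.9)]
0.005 [np.float64(283.4), np.float64(365.8), np.float64(280.7), np.float64(362.1), np.float64(278.0), np.float64(358.5)]
```

>>> arm_command([
  [[0,0.0005,-0.004,0.4,0.5,-0.2,0],[0,0,-0.004,0,0,0,0],[0.02,0,0,0,0,0,0],[0.02,0,0,0,0,0,0],[0.02,0,0,0,0,0,0],[0,0,0,0,0,0,0],[0,0,0,0,0,0,0]],
])

```text
t: 13.33
tool_pos: [0.5685, -0.1433, 0.1642]
tool_rot: [-0.046, 1.566, 0.043]
contact_force: [-0.3, 0.4, -1.6]
opening: 0.0109
```

```bash
python3 - <<'E'
from h import *
np.set_printoptions(precision=4,suppress=True)
want((.5696,-.1502,.1178),92.7); print(ctrl.get_obs()['contact_force'])
c,M=cam('wrist'); im=get_image('wrist'); save(cv2.resize(im[130:380,180:400],None,fx=2,fy=2),'w6.png')
E
```

```text
pos [ 0.5685 -0.1433  0.1642] turn [0.55   0.244  0.1394] shift now [ 0.0464 -0.0069  0.0005] shift after turn [ 0.0464 -0.007   0.0008]
[-0.3367  0.3906 -1.6026]
```

View pics/w6.png

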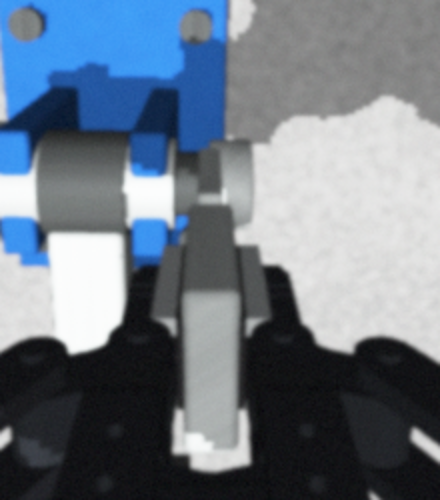

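The clip hangs just above the pin, but the TCP has drifted 7 mm towards +y. In the crop the groove is at about (187,180) and the clip's leg at about (209,165). I'll correct that before going further down.

>>> arm_command([
  [[0,-0.007,0.0005,0.5,0.2,0.1,0],[0,0,0,0,0,0,0],[0.012,0,0,0,0,0,0],[0,0,0,0,0,0,0],[0,0,0,0,0,0,0]],
])

```text
t: 13.8
tool_pos: [0.5718, -0.1517, 0.1566]
tool_rot: [-0.04, 1.563, 0.034]
contact_force: [0.1, 0.0, -1.8]
opening: 0.011
```

```bash
python3 - <<'E'
from h import *
np.set_printoptions(precision=4,suppress=True)
want((.5696,-.1502,.1178),92.7); print(ctrl.get_obs()['contact_force'])
E
```

```text
pos [ 0.5718 -0.1517  0.1566] turn [0.0172 0.4249 0.2182] shift now [ 0.0388  0.0018 -0.0024] shift after turn [ 0.0388  0.0016 -0.0021]
[ 0.1124  0.0281 -1.8341]
```

>>> arm_command([
  [[0.004,0.0017,-0.0022,0,0.4,0.2,0],[0.004,0,0,0,0,0,0],[0,0,0,0,0,0,0]],
])

```text
t: 14.05
tool_pos: [0.5695, -0.1502, 0.1482]
tool_rot: [-0.037, 1.57, 0.037]
contact_force: [0.4, -0.5, -2.5]
opening: 0.0116
```

```bash
python3 - <<'E'
from h import *
np.set_printoptions(precision=4,suppress=True)
want((.5696,-.1502,.1178),92.7); print(ctrl.get_obs()['contact_force'])
c,M=cam('wrist'); im=get_image('wrist'); save(cv2.resize(im[170:280,230:350],None,fx=5,fy=5),'w7.png')
E
```

```text
pos [ 0.5695 -0.1502  0.1482] turn [0.0018 0.0048 0.0031] shift now [ 0.0304 -0.      0.0001] shift after turn [ 0.0304 -0.      0.0001]
[ 0.3579 -0.5202 -2.4925]
```

View pics/w7.png

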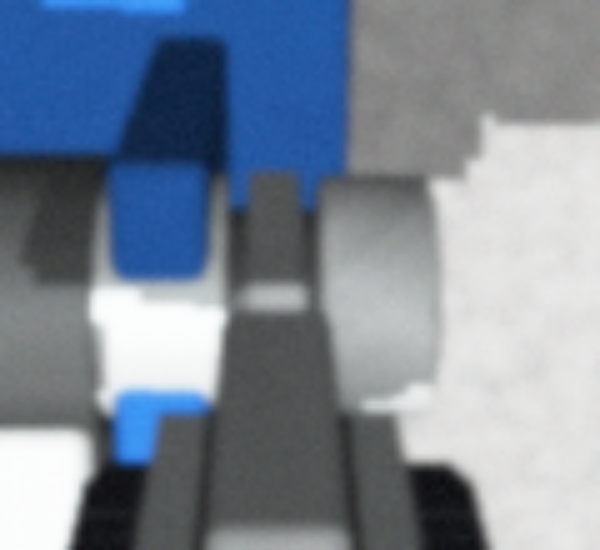

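The leg is centred between the lug and the end collar, at about (275,230) in the crop. I'll press down.

>>> arm_command([
  [[0.006,0,0,0,0,0,0],[0.006,0,0,0,0,0,0],[0.006,0,0,0,0,0,0]],
])

```text
t: 14.35
tool_pos: [0.5734, -0.1514, 0.1354]
tool_rot: [-0.04, 1.56, 0.034]
contact_force: [-1.9, 0.5, 7.5]
opening: 0.0109
```

```bash
python3 - <<'E'
from h import *
np.set_printoptions(precision=4,suppress=True)
want((.5696,-.1502,.1178),92.7); print(ctrl.get_obs()['contact_force'])
E
```

```text
pos [ 0.5734 -0.1514  0.1354] turn [0.0158 0.5786 0.2333] shift now [ 0.0175  0.0014 -0.0039] shift after turn [ 0.0176  0.0013 -0.0038]
[-1.9405  0.4891  7.4795]
```

>>> arm_command([
  [[0.002,0.0012,-0.004,0,0.5,0.2,0],[0.006,0,-0.001,0,0,0,0],[0.006,0,-0.001,0,0,0,0]],
])

```text
t: 14.6
tool_pos: [0.571, -0.152, 0.1254]
tool_rot: [-0.041, 1.56, 0.034]
contact_force: [0.0, -0.4, -0.3]
opening: 0.0109
```

```bash
python3 - <<'E'
from h import *
np.set_printoptions(precision=4,suppress=True)
want((.5696,-.1502,.1178),92.7); print(ctrl.get_obs()['contact_force'])
E
```

```text
pos [ 0.571  -0.152   0.1254] turn [0.0219 0.6042 0.2825] shift now [ 0.0076  0.0019 -0.0014] shift after turn [ 0.0076  0.0018 -0.0013]
[ 0.0109 -0.4137 -0.3296]
```

>>> arm_command([
  [[0.004,0.0018,-0.0015,0,0.6,0.2,0],[0.004,0,0,0,0,0,0],[0.003,0,0,0,0,0,0],[0.003,0,0,0,0,0,0]],
])

```text
t: 14.93
tool_pos: [0.5711, -0.1503, 0.1164]
tool_rot: [-0.039, 1.569, 0.037]
contact_force: [-6.7, 2.3, 16.2]
opening: 0.0111
```

```bash
python3 - <<'E'
from h import *
np.set_printoptions(precision=4,suppress=True)
want((.5696,-.1502,.1178),92.7); print(ctrl.get_obs()['contact_force'])
E
```

```text
pos [ 0.5711 -0.1503  0.1164] turn [0.0382 0.0784 0.076 ] shift now [-0.0014  0.0002 -0.0015] shift after turn [-0.0014  0.0002 -0.0015]
[-6.6954  2.2916 16.2295]
```

>>> arm_command([
  [[0.004,0,-0.0015,0,0,0,0],[0.004,0,0,0,0,0,0]],
])

```text
t: 15.1
tool_pos: [0.5715, -0.1505, 0.1164]
tool_rot: [-0.039, 1.567, 0.037]
contact_force: [-9.6, 3.0, 19.6]
opening: 0.0108
```

>>> arm_command([
  [[-0.002,0,0,0,0,0,0.045],[0,0,0,0,0,0,0.045],[0,0,0,0,0,0,0.045],[0,0,0,0,0,0,0.045],[0,0,0,0,0,0,0.045]],
])

```text
t: 15.52
tool_pos: [0.5699, -0.1498, 0.1171]
tool_rot: [-0.039, 1.572, 0.038]
contact_force: [-0.2, -0.1, -0.1]
opening: 0.045
```

Bottomed at about 20 N with no further travel, then released. Retreating upwards and moving back in −x to look.

>>> arm_command([
  [[-0.02,0,0,0,0,0,0.045],[-0.03,0,0,0,0,0,0.045],[-0.03,0,0,0,0,0,0.045],[-0.03,0,0,0,0,0,0.045],[0,0.03,-0.02,0,0,0,0.045],[0,0.03,-0.02,0,0,0,0.045],[0,0,0,0,0,0,0.045],[0,0,0,0,0,0,0.045]],
])

```text
t: 16.18
tool_pos: [0.522, -0.0893, 0.2242]
tool_rot: [-0.032, 1.587, 0.042]
contact_force: [0.4, -0.2, -0.9]
opening: 0.0453
```

```bash
python3 - <<'E'
from h import *
np.set_printoptions(precision=4,suppress=True)
o=ctrl.get_obs();print(o['t'],o['tool_pos'])
ims=[]
for n in ['wrist','scene']:
    c,M=cam(n); im=get_image(n); ims.append(im)
    for t in ['clip_bore','clip_tab','pin_groove','pin_head','big_clip_tab']:
        r=mark_of(n,t); print(n,t,[(round(x['conf'],2),w(M,x['at'])) for x in r[:3]])
a=ims[0][100:380,100:400]; b=cv2.resize(ims[1][260:390,180:350],None,fx=2.15,fy=2.15)[:280]
b=cv2.copyMakeBorder(b,0,280-b.shape[0],0,0,cv2.BORDER_CONSTANT); save(np.hstack([a,b]),'w8.png')
E
```

```text
16.1833 [ 0.522  -0.0893  0.2242]
wrist clip_bore [(0.95, array([ 0.5726, -0.1515,  0.0818])), (0.83, array([0.3916, 0.1682, 0.0185])), (0.62, array([0.5392, 0.0354, 0.0178]))]
wrist clip_tab [(0.91, array([ 0.5774, -0.1452,  0.13  ])), (0.7, array([0.5366, 0.0366, 0.0678]))]
wrist pin_groove [(0.76, array([ 0.5716, -0.1512,  0.0782]))]
wrist pin_head [(0.62, array([ 0.5736, -0.2314,  0.0788]))]
wrist big_clip_tab [(0.32, array([0.5021, 0.1836, 0.0001]))]
scene clip_bore [(0.91, array([0.5341, 0.0301, 0.0189])), (0.89, array([ 0.5726, -0.151 ,  0.0796])), (0.48, array([0.3863, 0.1724, 0.019 ]))]
scene clip_tab [(0.73, array([ 0.5833, -0.1471,  0.1268])), (0.63, array([0.3882, 0.1646, 0.0663])), (0.6, array([0.5345, 0.0367, 0.0658]))]
scene pin_groove [(0.58, array([ 0.5715, -0.1524,  0.0733]))]
scene pin_head [(0.58, array([ 0.5763, -0.2399,  0.0775]))]
scene big_clip_tab [(0.58, array([0.5018, 0.2264, 0.0978])), (0.34, array([ 0.5818, -0.1501,  0.1286]))]
```

View pics/w8.png

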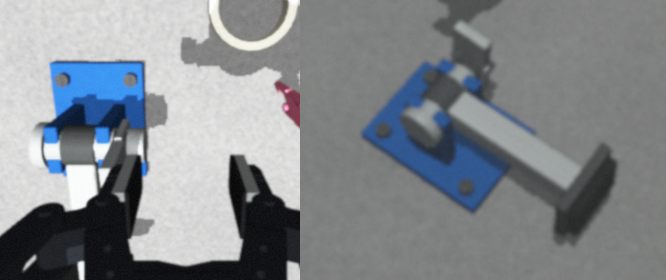

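The clip stands upright on the pin between the lug and the end collar, at about (125,140) in the wrist view and (472,50) in the scene view. The network puts its bore at the groove's centre to within about 2 mm. The pin head is still home and the robot is clear, so I'm handing in.

```bash
python3 -c "
from station import *
print(finish_job())"
```

```text
the job is handed in; nothing more can be done
None
```

The pin is fully home and the smaller clip is seated in its groove and released. I handed the job in at about 17 s, against the 64 s limit.

- **Pin:** I pushed it until it stopped moving at about 25–28 N. A look afterwards showed the head against the lug and the groove clear beyond the far lug.
- **Clip:** I took the smaller clip from the rack and pressed it onto the groove from above. Resistance rose to about 7.5 N, dropped to zero as the clip snapped past, then reached about 20 N when it bottomed with no further travel.
- **Last checks:** The two cameras put the clip's bore at (0.573, −0.151, 0.080–0.082), and I had measured the groove at (0.573, −0.150, 0.080). Contact force was near zero and the gripper was clear.
- **Other objects:** The larger clip still shows in its slot in the scene view. The pink and yellow look-alikes are also where they were. I did not re-measure the hammer, tape and sander at the end, but nothing came near them.
- **Disagreements:**
  - The tab estimates scattered by 5–10 mm in x, about 4 mm in y and about 4 mm in z. The bore and the pictures agree with seated.
  - The scene camera's low-confidence pin-head and groove readings were 5–7 mm off the wrist camera's.

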